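# Index the hexagonal blank to the third click and hold

## Robot

A 6-joint arm with a two-finger parallel gripper is mounted at the origin on a cart in front of the work surface, level with it; the furniture and walls round the work are solid. World frame = base frame: x ahead of the robot, y to its left, z up, the work surface at z = 0. Lengths are in mm, angles in rad, forces in N, time in s.
With the tool pointing down it reaches from about 350 to 875 mm from the base axis. Payload 4.2 kg.
Tool frame: the origin (TCP) lies at the very end of the fingers, on their centre line; the grasp point (between the pads) lies 19 mm behind it; z points along the fingers, y is the line along which they close (so a half turn about z gives the same grasp; the last joint's range is limited). The gripper opens to 87 mm and grips with 3 to 60 N. Pads are 19 mm wide; open, the fingers measure 117 mm over their backs; the gripper's body (75 mm by 190 mm) begins 51 mm behind the grasp point.
Start: joints at [-1, 0.385, 0.008, 0, -1.194, -0.259], TCP at [191.748, -594.838, 222.55] pointing down, gripper open.
Joint ranges: [-3.14, 3.14], [-1.21, 2.06], [-1.07, 1.41], [-3.16, 2.05], [-2.99, -0.16], [-3.1, 3.1]. Speed limits (rad/s): [2.79, 2.79, 3.14, 3.14, 3.14, 3.14].

## Interface

Orientations are given as [roll, pitch, yaw] about the fixed x, y, z axes, in that order (R = Rz(yaw) Ry(pitch) Rx(roll)).
In Python, from cell import arm gives the robot as it stands.
- The arm moves only by the tool move_arm, never from a script. Its argument "moves" is a list of rows, each a list of 3 entries, a list of its own where there are three numbers: the gripper's target within -1 to 1 (shut at 1, half-way at 0, fully open at -1), then the shift along the tool's x, y, z normalised to -1 to 1, where 1 is 100 mm, then the turn about the tool's z normalised to -1 to 1, where 1 is pi/4 rad. In form: [[gripper, [dx, dy, dz], turn], ...]. A call has 1 to 12 rows; each row shifts and turns the commanded pose from where the row before left it, along the tool's axes as they then stand; what a row does not reach is not made up. A row lasts 1/8 s, in which the tool goes at most 62.5 mm and 10.7 degrees, less where a joint would pass 70% of its speed; a pose out of reach is approached as far as the arm can. A call with a number of a shift or a turn outside -1 to 1 is refused whole. A call with a gripper value outside its range is refused whole. The fingers move at their own pace and stop on an object; "grip_force" is the grip in N (left out, the last holds). Time passes only in rows, so rows that do not move let the fingers close. It gives the time, the measured TCP pose, the force, the opening and the grip force at its end, in the units of the state.
- arm.get_obs(): the state, without advancing time (a new reading comes with each control period).
- arm.capture(name): name is "scene" or "top"; returns a dict with "img" (400x640x3 uint8, red, green, blue), "depth" (400x640 float32, mm along the optical axis (not along the pixel's ray), 0 where there is no reading), "K" (3x3 intrinsics, pixels), "rvec" (rotation vector, rad) and "tvec" (3), from world to camera coordinates, as OpenCV has them. Camera axes: x right, y down, z forward; pixel columns grow to the right and rows downward; lengths in mm; the calibration is good to about 2 mm. A picture is of the moment at which its call begins.
- arm.job_done(): hands the job in; it is judged then, once.
Trained networks look in a picture, given as the dict that the camera call returned (one of the last four; its "shot" number tells which), for a name from the list of things; names that differ only in an ending like _2 or _b are one class to them, and where a whole thing is asked for, a point or a joint stands for the part that bears it (a point fixed in the world has none). Each returns a list of dicts, best first, with "p" (0 to 1); they miss things now and then, are a little off and sometimes report something else, mostly with a low value. They report only what shows in the picture. A call takes as long as a camera call. They do not tell look-alikes from the thing itself.
- arm.recognise(picture, query): "pixel" ([column, row] in pixels, amid what is visible of it).
- arm.place_of(picture, query): "pixel" ([column, row] in pixels: a listed point, or the origin of a listed thing).
The state is a dict: "time": time; "joints": joint angles; "qvel": joint speeds; "effort": joint torques, N m; "ee_pos": TCP position; "orientation": TCP orientation; "ft_force": force on the tool from outside, world axes, zero at the start; "ft_torque": the same for the moment, N m; "width": finger opening in mm; "gripper_force": force on a finger pad.
Only numpy, scipy, OpenCV 4.12 (cv2) and the standard library are available. Lean on these libraries where they do the work, as an engineer would, in place of code of your own. Each camera call takes 0.05 s, during which the arm holds its last target. There are 200 camera calls.

## Task

Pick up the brass blank by its round spigot, stand it in the hexagonal nest of the dividing fixture so that its hexagon drops fully home, and let go of it. Then take the black wing knob and turn it clockwise, counting the clicks, so that the next face of the blank comes round to the steel fence bar at the third click; never run on to the fourth. The knob is spring-loaded and flies back when released, so finish while still gripping it, holding it still at the third click, and leave the dish, pliers and magnifier where they lie.

Things in the scene. Friction and masses are not known exactly. Their poses are not given: they have to be found in the camera images.
- blank_centre (a point): Centre of the loose upright brass blank (0.24 to 0.36 kg), half-way up its 60 mm height. Lower half: hexagonal prism, 36 mm across flats, 30 mm high. Upper half: round spigot, 24 mm diameter, 30 mm high, on the same axis; grip it there. z axis up; flats face along +x, -x and every 60 degrees round, so its yaw matters only modulo 60 degrees.
- blank_foot (a point): Centre of the underside of the blank, 30 mm below blank_centre; same axes.
- nest (a point): Centre of the floor of the hexagonal nest on the turntable of the dividing fixture, 42 mm above the bench. The pocket is 38 mm across flats, 5 mm deep; its flared lips reach 51 mm above the bench. z axis up; the pocket's flats face along +x, -x and every 60 degrees round. The turntable turns with the knob, by the same angle in the same sense.
- fence (a point): Middle of the near face of the steel fence bar, fixed to the fixture beside the nest: 24 mm from the nest axis, bar 82 mm long along y, its top 68 mm above the bench (4 mm below the top of the seated blank's hexagon). x axis points away from the nest. With the knob at home or at the third click a flat is parallel to the bar, 6 mm from it; corners pass freely.
- wing: Black wing of the index knob; origin in its middle, on the knob's upright axis, 66 mm above the bench and 130 mm from the nest axis. 46 mm long along x, 12 mm thick along y, 28 mm high (52 to 80 mm above the bench); z up. Below it the notched steel index plate, 82 mm across, tops out 42 mm above the bench; a plunger block 53 mm from the axis, 46 mm.
- index_knob (a joint): Angle of the wing knob in rad, 0 at home (its start), growing as it turns clockwise seen from above, up to 1.75. Sprung plunger clicks lie every 20 degrees: first 0.349, second 0.698, third 1.047, fourth 1.396. A return spring (0.08 Nm at home, 0.10 Nm at the third click) overcomes the clicks (about 0.04 Nm) and drives the knob back home when it is let go.
- dish: Bystander: brass dish, 67 mm across, 15 mm high; origin at the centre of its underside.
- pliers: Bystander: flat-nose pliers with red grips lying flat, 135 mm long, 12 mm high; origin at the centre of its underside.
- magnifier: Bystander: small grey loupe barrel, 25 mm across, 16 mm high; origin at the centre of its underside.
Not all that is in view belongs to the job. There is more than one size of the part that bears blank_centre; the job needs the largest.

How it is judged (in metres and radians):
On the way, in this order (a step that is already met when the one before it is completed fails the run):
1. the blank stands fully home in the nest, let go, with the knob still at home (distance between blank_foot and nest below 0.0035 m and angle between blank_centre's own z axis and vertical below 0.06 rad and contact force between the fingers and blank below 0.1 N and value of joint index_knob below 0.17 rad), for 0.2 s.
2. the gripped knob passes the first click (value of joint index_knob above 0.25 rad and contact force between the fingers and wing above 2 N), for 0.05 s.
At the end, for the whole second after the job is handed in: The knob is gripped by the fingers (more than 2 N) and stands still at the third click (1.047 rad, within 0.12 rad), while the blank stands upright in the nest (within 3.5 mm of home, tilt under 0.06 rad) and is not touched by the fingers (value of joint index_knob between 0.927 and 1.167 rad and velocity of joint index_knob between -0.1 and 0.1 rad/s and contact force between the fingers and wing above 2 N and distance between blank_foot and nest below 0.0035 m and angle between blank_centre's own z axis and vertical below 0.06 rad and contact force between the fingers and blank below 0.1 N); the arm keeps its last pose, push and grip.
It fails at once if the knob runs on past the third click toward the fourth (value of joint index_knob above 1.25 rad).
It fails at once if a bystander (dish, pliers, magnifier) is moved by more than 25 mm (distance of any of dish, pliers, magnifier from where it was at the start of the episode above 0.025 m).
It also fails if it takes over 48 s, if anything falls off the work surface, if the arm or the gripper's body presses on something with over 40 N, if the wrist force passes 120 N, or if a joint passes its speed limit or range.

## Working session

There is one attempt and no reset: what is moved stays moved. The work goes in short steps, Python scripts to look and compute and a tool call to move; the robot and the scene stay as the last step left them, time stands still between calls to the robot, and variables do not carry over. Pictures are saved under pics/ and viewed, at most 10 in all, crops included, and the job is handed in when it is done.

Besides the shell and the picture viewer there is one more tool, called as a command line: name --argument value ..., lists and objects as JSON in quotes. move_arm: Moves the arm, as the interface text tells. Its arguments: {"type":"object","properties":{"moves":{"type":"array","items":{"type":"array"}},"grip_force":{"type":"number"}},"required":["moves"]}

```bash
mkdir -p pics; ls
cat > h.py <<'E'
import numpy as np, cv2
from cell import arm
def cam(p):
    R=cv2.Rodrigues(np.array(p["rvec"],float))[0]; return p["K"],R,np.array(p["tvec"],float).ravel()
def onz(p,px,z):
    K,R,t=cam(p); d=R.T@np.linalg.inv(K)@np.array([px[0],px[1],1.]); c=-R.T@t
    return c+d*(z-c[2])/d[2]
def cloud(p):
    K,R,t=cam(p); h,w=p["depth"].shape; u,v=np.meshgrid(np.arange(w),np.arange(h)); d=p["depth"]
    P=np.stack([(u-K[0,2])/K[0,0]*d,(v-K[1,2])/K[1,1]*d,d],-1)
    return (P-t)@R
def save(p,n,box=None,s=1):
    im=p["img"][:,:,::-1]
    if box: im=im[box[1]:box[3],box[0]:box[2]]
    cv2.imwrite("pics/"+n,cv2.resize(im,None,fx=s,fy=s,interpolation=cv2.INTER_CUBIC))
E
python3 - <<'E'
from h import *
p=arm.capture("top"); q=arm.capture("scene"); save(p,"top.png"); save(q,"scene.png")
for n,z in [("blank_centre",30),("blank_foot",0),("nest",42),("fence",60),("wing",66),("dish",0),("pliers",0),("magnifier",0)]:
    for c,nm in((p,'top'),(q,'scene')):
        for r in arm.place_of(c,n): print(n,nm,np.round(r["pixel"]),round(r["p"],2),onz(c,r["pixel"],z).round(1))
print(arm.get_obs())
E
```

```text
pics
blank_centre top [408. 210.] 0.64 [ 476.1 -257.6   30. ]
blank_centre top [433. 210.] 0.57 [ 475.7 -327.4   30. ]
blank_centre top [380. 206.] 0.41 [ 489.1 -181.    30. ]
blank_centre scene [361. 245.] 0.71 [ 476.2 -178.    30. ]
blank_centre scene [419. 260.] 0.65 [ 489.8 -331.1   30. ]
blank_centre scene [392. 259.] 0.61 [ 461.3 -269.2   30. ]
blank_foot top [405. 212.] 0.66 [ 470.3 -255.3    0. ]
blank_foot top [429. 204.] 0.62 [ 494.3 -326.     0. ]
blank_foot top [380. 204.] 0.61 [ 494.4 -183.5    0. ]
blank_foot scene [385. 265.] 0.56 [ 463.2 -253.3    0. ]
blank_foot scene [362. 253.] 0.44 [ 482.7 -180.8    0. ]
blank_foot scene [414. 268.] 0.43 [ 485.7 -324.1    0. ]
nest top [268. 200.] 0.56 [511.9 132.4  42. ]
nest top [378. 245.] 0.25 [ 380.2 -167.6   42. ]
nest scene [266. 207.] 0.6 [502.9 132.6  42. ]
fence top [264. 195.] 0.97 [524.8 140.1  60. ]
fence scene [271. 199.] 0.86 [522.4 127.9  60. ]
wing top [219. 182.] 0.83 [561.5 262.5  66. ]
wing scene [243. 184.] 0.65 [552.  247.4  66. ]
dish top [404. 152.] 0.76 [ 645.3 -257.7    0. ]
dish scene [404. 224.] 0.6 [ 6
[... 253 characters left out ...]
6 [401.4 -19.2   0. ]
{'time': 0.9, 'joints': array([-1.00036711e+00,  3.84702634e-01,  7.87196068e-03, -2.02047436e-05,
       -1.19400036e+00, -2.58631112e-01]), 'qvel': array([ 0.00075334, -0.00114972, -0.00046654,  0.00018673,  0.00033901,
        0.00090304]), 'effort': array([ 4.11830399e-05, -3.90459645e+01,  1.87621164e+01,  4.22447786e+00,
        1.55356078e-02, -2.09786424e-05]), 'ee_pos': array([ 191.76493474, -594.81638344,  222.53448588]), 'orientation': array([ 3.14155430e+00,  9.28581696e-06, -2.82980198e+00]), 'ft_force': array([-0.59332943,  0.02214008,  0.77378655]), 'ft_torque': array([0.0254166 , 0.00861626, 0.00266081]), 'gripper_force': 0.0, 'width': 87.07584163851749}
```

Run:
```python
from h import *
p=arm.capture("top"); q=arm.capture("scene")
a=p["img"][135:270,190:450,::-1]; b=q["img"][150:300,220:440,::-1]
a=cv2.resize(a,(780,405),interpolation=3); cv2.imwrite("pics/topc.png",a)
cv2.imwrite("pics/scenec.png",cv2.resize(b,(792,540),interpolation=3))
# per-candidate height/position from depth
for c in (p,q):
    W=cloud(c)
    for x,y in((480,-257),(485,-326),(488,-182)):
        m=(np.hypot(W[...,0]-x,W[...,1]-y)<32)&(W[...,2]>8)&(c["depth"]>0); P=W[m]
        zt=np.percentile(P[:,2],98); T=P[P[:,2]>zt-5]; L=P[P[:,2]<zt*.5]
        print((x,y),len(P),round(zt,1),T[:,:2].mean(0).round(1),np.ptp(T[:,:2],axis=0).round(1),len(L),np.ptp(P[:,:2],axis=0).round(1))
```

```text
(480, -257) 159 63.4 [ 474.8 -255.3] [21.8 20.5] 68 [36.5 40.2]
(485, -326) 91 47.3 [ 489.4 -326.5] [14.  16.5] 47 [28.6 27.3]
(488, -182) 81 48.1 [ 491.6 -183.9] [14.  14.5] 36 [25.6 28.4]
(480, -257) 271 58.8 [ 469.8 -258. ] [26.2 22.8] 144 [33.6 40.7]
(485, -326) 140 43.4 [ 484.4 -329.2] [18.5 16.7] 69 [26.9 26.2]
(488, -182) 121 43.7 [ 487.6 -186.9] [17.3 15.7] 63 [25.8 29.3]
```

View pics/topc.png

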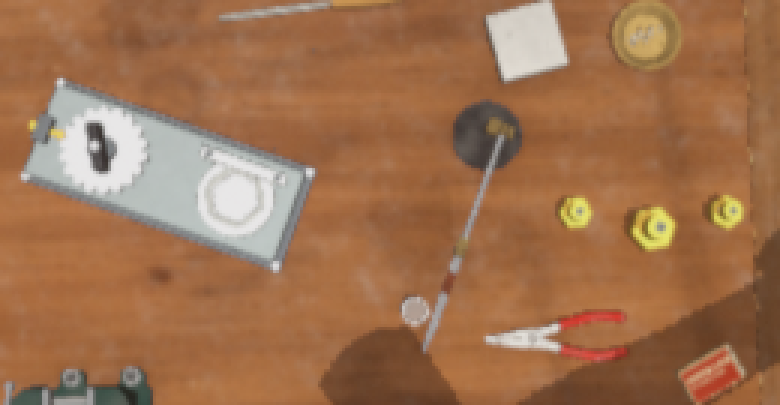

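View pics/scenec.png

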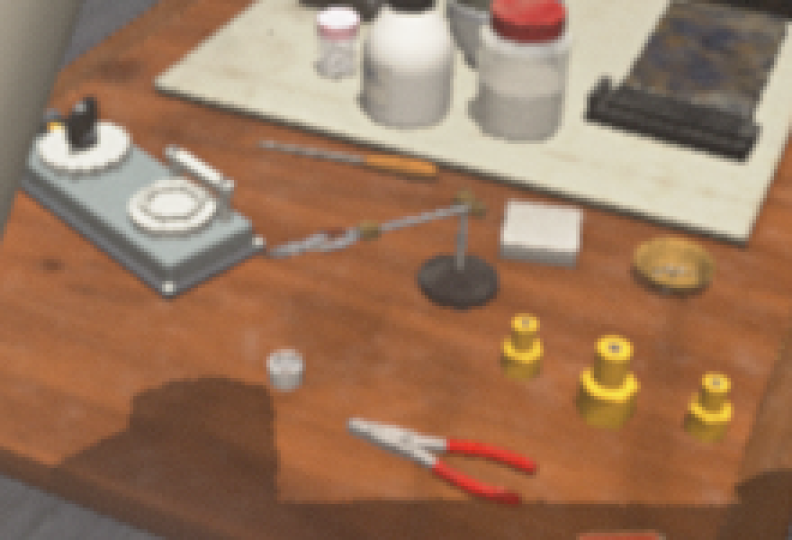

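The top picture shows three brass blanks, at about (382,206), (408,211) and (432,205). The middle one at (408,211) is about 60 mm high against about 45 mm for the others, so it is the largest and the one I need. Next I enlarge it to confirm and measure the fixture.

Run:
```python
from h import *
p=arm.capture("top"); q=arm.capture("scene")
a=cv2.resize(p["img"][190:230,370:450,::-1],(800,400),interpolation=3)
b=cv2.resize(p["img"][155:230,190:300,::-1],(440*1,300),interpolation=3)
c=cv2.resize(q["img"][225:285,350:430,::-1],(360,270),interpolation=3)
o=np.zeros((600,800,3),np.uint8); o[:300,:600]=cv2.resize(a,(600,300)); o[300:,:440]=b; o[310:580,440:]=c; cv2.imwrite("pics/det.png",o)
def rect(n,P):
    r=cv2.minAreaRect(P[:,:2].astype(np.float32)); print(n,len(P),np.round(r[0],1),np.round(r[1],1),round(r[2],1),'z',np.percentile(P[:,2],[5,50,95]).round(1))
for c in (p,q):
    W=cloud(c); ok=c["depth"]>0; Z=W[...,2]
    m=ok&(np.hypot(W[...,0]-535,W[...,1]-190)<150)
    for lo,hi,n in((22,36,'base'),(36,49,'disc'),(55,72,'fence+wing'),(72,90,'wing')):
        s=(m&(Z>lo)&(Z<hi)).astype(np.uint8); k,lab,st,_=cv2.connectedComponentsWithStats(s)
        for i in range(1,k):
            if st[i,4]>12: rect(n,W[lab==i])
    # base level
    print('bench',np.median(Z[ok&(np.hypot(W[...,0]-450,W[...,1]+100)<30)]))
```

```text
base 1527 [536.6 199.1] [248.   90.1] 69.0 z [25.8 29.9 33.8]
disc 585 [566.4 262. ] [105.4  80.5] 41.6 z [38.  42.2 46.5]
disc 405 [505.6 133.8] [70.9 60. ] 68.6 z [38.5 42.5 48. ]
fence+wing 28 [555.9 247.2] [10.1 43.3] 87.6 z [56.  63.4 71.6]
fence+wing 110 [537.7 121.5] [81.3 10.1] 68.9 z [63.4 67.2 71.1]
wing 80 [557.1 253.2] [45.3 12.8] 10.2 z [75.1 78.5 83.1]
bench -0.3202652638808824
base 702 [531.6 192.7] [243.2  92.5] 68.2 z [23.5 27.5 34.1]
disc 245 [552.1 259.4] [79.6 97.8] 7.5 z [37.  39.4 43.7]
disc 275 [507.1 128.9] [70.3 72.8] 63.7 z [37.6 40.3 47.7]
fence+wing 43 [552.4 245.7] [12.4 44.6] 83.0 z [56.7 63.  70.6]
fence+wing 98 [534.  120.6] [84.  11.4] 69.7 z [56.1 63.6 67.3]
wing 40 [551.  249.2] [46.9 11.4] 6.4 z [72.3 76.2 78.5]
bench -2.5549208947129936
```

View pics/det.png

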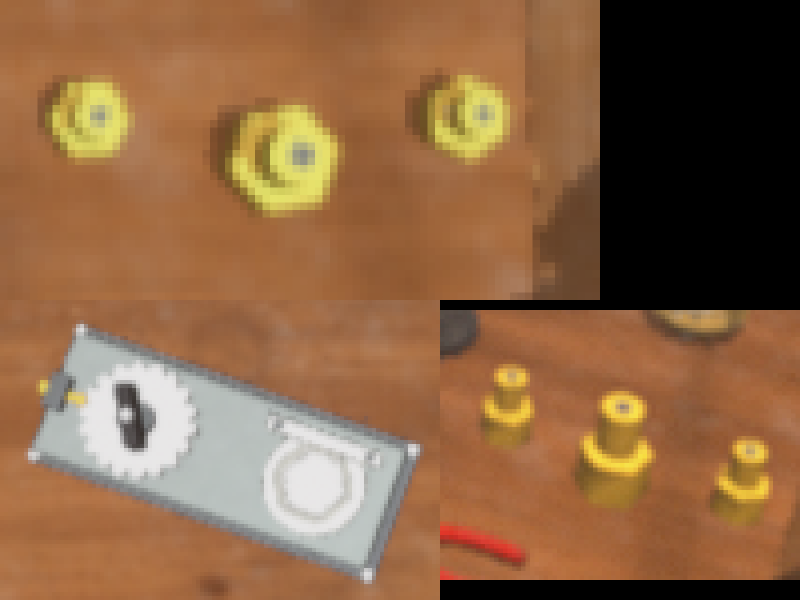

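The crop confirms it: the middle blank at (408,211) is clearly bigger than both neighbours. Next I fit its yaw and position from its silhouette in both cameras.

```bash
cat >> h.py <<'E'
def sil(c,x,y,yaw,z0,shape,S=8,off=(0,0)):
    K,R,t=cam(c); rv=np.array(c["rvec"],float); m=np.zeros((shape[3]*S,shape[2]*S),np.uint8)
    a=np.deg2rad(yaw+30+60*np.arange(6)); b=np.linspace(0,2*np.pi,40)
    for ang,r,lo,hi in((a,20.785,0,30),(b,12,30,60)):
        P=np.vstack([np.c_[x+r*np.cos(ang),y+r*np.sin(ang),np.full(len(ang),z0+z)] for z in(lo,hi)])
        u=cv2.projectPoints(P,rv,t,np.array(K,float),None)[0][:,0]
        h=cv2.convexHull(((u-shape[:2]+.5)*S).astype(np.float32)); cv2.fillConvexPoly(m,np.round(h).astype(np.int32),255)
    return cv2.resize(m,(shape[2],shape[3]),interpolation=cv2.INTER_AREA)/255.
E
python3 - <<'E'
from h import *
from scipy.optimize import minimize
for nm,x0,y0,ctr in(("top",475,-256,(408,210)),("scene",470,-258,(390,256))):
    ps=[arm.capture(nm) for _ in range(3)]; c=ps[0]
    B=(ctr[0]-18,ctr[1]-18,36,36)
    im=np.mean([p["img"] for p in ps],0)[B[1]:B[1]+36,B[0]:B[0]+36]
    # yellowness: g relative to r minus b
    f=im[...,1]/(im[...,0]+1)
    w=np.median(f[[0,1,-1,-2]]); hi=np.percentile(f,97); M=np.clip((f-w)/(hi-w),0,1)
    def cost(v,yaw): return ((sil(c,v[0],v[1],yaw,0,B)-M)**2).sum()
    for yaw in range(-30,30,5):
        r=minimize(cost,[x0,y0],args=(yaw,),method="Nelder-Mead",options=dict(xatol=.2,fatol=.01,initial_simplex=[[x0,y0],[x0+4,y0],[x0,y0+4]]))
        print(nm,yaw,r.x.round(1),round(r.fun,2))
E
```

```text
top -30 [ 474.5 -258.4] 19.19
top -25 [ 474.5 -258.1] 20.44
top -20 [ 474.3 -257.7] 20.81
top -15 [ 474.5 -258.1] 20.46
top -10 [ 473.9 -258. ] 19.91
top -5 [ 474.5 -258.2] 18.69
top 0 [ 474.8 -258.3] 17.49
top 5 [ 474.3 -258.1] 16.92
top 10 [ 474.4 -257.9] 16.73
top 15 [ 474.3 -258.1] 16.54
top 20 [ 474.6 -257.9] 17.5
top 25 [ 474.4 -258.3] 18.22
scene -30 [ 474.  -256.3] 60.34
scene -25 [ 473.6 -256.3] 60.3
scene -20 [ 473.2 -256.3] 60.18
scene -15 [ 473.4 -256.2] 60.34
scene -10 [ 474.3 -256.3] 60.77
scene -5 [ 473.6 -256.3] 61.84
scene 0 [ 473.5 -256.2] 61.98
scene 5 [ 473.7 -256.4] 61.99
scene 10 [ 474.1 -256.3] 62.14
scene 15 [ 473.7 -256.5] 62.17
scene 20 [ 474.1 -256.4] 62.11
scene 25 [ 473.9 -256.6] 61.41
```

Run:
```python
from h import *
from scipy.optimize import minimize
tiles=[]
for nm,x0,y0,ctr in(("top",475,-258,(408,210)),("scene",470,-258,(390,256))):
    ps=[arm.capture(nm) for _ in range(4)]; c=ps[0]; im=np.mean([p["img"] for p in ps],0).astype(np.float32)
    B=(ctr[0]-15,ctr[1]-18,30,36); s=im[B[1]:B[1]+36,B[0]:B[0]+30]
    hue=cv2.cvtColor(s/255,cv2.COLOR_RGB2HSV)[...,0]
    M=np.clip((hue-25)/15,0,1)
    K,R,t=cam(c); rv=np.array(c["rvec"],float)
    # union mask fit
    out=[]
    for yaw in range(-30,30,5):
        cost=lambda v:((sil(c,v[0],v[1],yaw,0,B)-M)**2).sum()
        r=minimize(cost,[x0,y0],method="Nelder-Mead",options=dict(xatol=.2,fatol=.01,initial_simplex=[[x0,y0],[x0+4,y0],[x0,y0+4]])); out.append((yaw,r.x.round(1).tolist(),round(r.fun,1)))
    print(nm,out)
    b=min(out,key=lambda o:o[2])
    for yaw in(b[0],b[0]+30):
        S=11; d=cv2.resize(s[...,::-1],None,fx=S,fy=S,interpolation=3).clip(0,255).astype(np.uint8)
        for z in(0,30):
            a=np.deg2rad(yaw+30+60*np.arange(7)); P=np.c_[b[1][0]+20.785*np.cos(a),b[1][1]+20.785*np.sin(a),np.full(7,float(z))]
            u=cv2.projectPoints(P,rv,t,np.array(K,float),None)[0][:,0]; cv2.polylines(d,[((u-B[:2]+.5)*S).astype(np.int32)],0,(255,0,0) if z else (0,0,255),1)
        tiles.append(d)
o=np.vstack([np.hstack(tiles[:2]),np.hstack(tiles[2:])]); o=cv2.resize(o,(500,600)); cv2.imwrite("pics/fit.png",o)
```

```text
top [(-30, [474.3, -257.8], np.float64(12.6)), (-25, [474.3, -257.8], np.float64(13.1)), (-20, [474.2, -257.6], np.float64(13.6)), (-15, [473.9, -257.7], np.float64(13.4)), (-10, [474.1, -257.7], np.float64(12.8)), (-5, [474.8, -258.0], np.float64(11.6)), (0, [474.6, -257.7], np.float64(10.2)), (5, [474.3, -257.8], np.float64(10.3)), (10, [474.3, -258.0], np.float64(10.7)), (15, [474.4, -258.0], np.float64(10.3)), (20, [474.5, -257.8], np.float64(10.5)), (25, [474.0, -257.9], np.float64(11.5))]
scene [(-30, [473.6, -256.5], np.float64(14.2)), (-25, [473.6, -256.4], np.float64(15.8)), (-20, [472.8, -256.6], np.float64(17.6)), (-15, [473.4, -256.5], np.float64(16.0)), (-10, [473.2, -256.4], np.float64(14.6)), (-5, [473.6, -256.5], np.float64(13.8)), (0, [473.1, -256.4], np.float64(12.8)), (5, [473.4, -256.4], np.float64(12.1)), (10, [473.4, -256.4], np.float64(12.0)), (15, [473.2, -256.5], np.float64(12.3)), (20, [473.7, -256.5], np.float64(12.4)), (25, [473.7, -256.6], np.float64(12.9))]
```

View pics/fit.png

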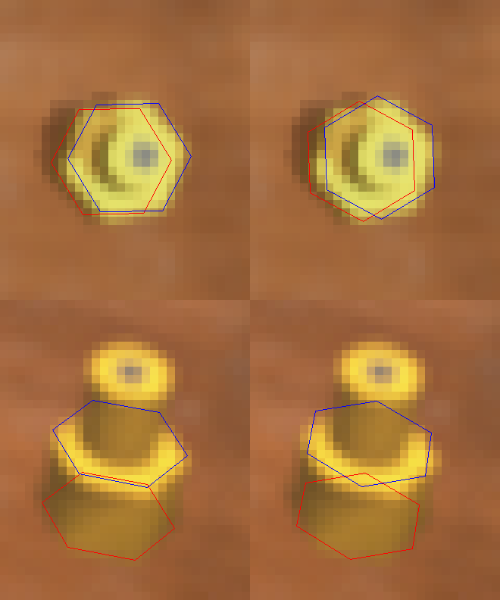

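Both silhouette fits agree: the blank is near (474, -257.2) with hex yaw about 10.5°. Next I work out the approach and check obstacle heights along the path.

```bash
cat >> h.py <<'E'
def go(x,y,z,yawdeg=None):
    o=arm.get_obs(); e=np.array(o["ee_pos"]); ps=o["orientation"][2]
    d=np.array([x,y,z])-e
    l=[d[0]*np.cos(ps)+d[1]*np.sin(ps), d[0]*np.sin(ps)-d[1]*np.cos(ps), -d[2]]
    tr=None if yawdeg is None else -(np.deg2rad(yawdeg)-ps)/(np.pi/4)
    print("at",e.round(1),"yaw",np.rad2deg(ps).round(2),"rp",np.array(o["orientation"][:2]).round(3),"local/100",(np.array(l)/100).round(3),"turn",tr,"t",o["time"],"w",o["width"],"F",np.round(o["ft_force"],1),np.round(o["ft_torque"],2),"g",o["gripper_force"])
E
python3 - <<'E'
from h import *
c=arm.capture("top"); W=cloud(c); ok=c["depth"]>0
for y in range(-320,330,40):
    r=[]
    for x in range(350,700,50):
        m=ok&(abs(W[...,0]-x)<25)&(abs(W[...,1]-y)<20); r.append(int(W[m][:,2].max()) if m.any() else None)
    print(y,r)
go(474,-257.2,120)
E
```

```text
-320 [20, 7, 20, 49, 7, 5, 6]
-280 [21, 7, 60, 62, 7, 7, 18]
-240 [12, 11, 64, 64, 5, 7, 18]
-200 [14, 15, 7, 49, 7, 5, 16]
-160 [15, 13, 6, 44, 6, 18, 24]
-120 [15, 13, 7, 7, 95, 21, 25]
-80 [6, 127, 128, 111, 99, 21, 6]
-40 [137, 135, 130, 5, 6, 5, 7]
0 [5, 6, 6, 6, 5, 6, 6]
40 [8, 6, 6, 7, 6, 7, 5]
80 [6, 6, 31, 73, 75, 6, 6]
120 [8, 6, 34, 55, 74, 6, 6]
160 [9, 6, 31, 53, 72, 24, 7]
200 [11, 6, 7, 36, 47, 37, 7]
240 [79, 7, 6, 47, 84, 84, 8]
280 [77, 5, 8, 45, 80, 81, 11]
320 [81, 7, 6, 10, 50, 50, 12]
at [ 191.8 -594.8  222.6] yaw -162.14 rp [-3.142  0.   ] local/100 [-3.722  2.348  1.026] turn None t 1.85 w 87.33693831890254 F [-0.3 -0.6  0.2] [-0.03  0.06 -0.02] g 0.0
```

move_arm --moves '[[0, [-0.372, 0.235, 0], 0], [0, [-0.372, 0.235, 0], 0], [0, [-0.372, 0.235, 0], 0], [0, [-0.372, 0.235, 0], 0], [0, [-0.372, 0.235, 0], 0], [0, [-0.372, 0.235, 0], 0], [0, [-0.372, 0.235, 0], 0], [0, [-0.372, 0.235, 0.2], 0], [0, [-0.372, 0.235, 0.4], 0], [0, [-0.372, 0.235, 0.4], 0], [0, [0, 0, 0], 0], [0, [0, 0, 0], 0]]' --grip_force 25

```text
time: 3.35
ee_pos: [474.2, -257.3, 123.0]
orientation: [-3.141, 0.0, -2.829]
ft_force: [0.2, -0.7, 0.6]
width: 43.6
gripper_force: 0.0
```

Run:
```python
from h import *
go(474,-257.2,36)
```

```text
at [ 474.2 -257.3  123. ] yaw -162.09 rp [-3.141  0.   ] local/100 [0.001 0.001 0.87 ] turn None t 3.35 w 43.55420743684526 F [ 0.2 -0.7  0.6] [-0.06 -0.02  0.02] g 0.0
```

move_arm --moves '[[0, [0, 0, 0.29], 0], [0, [0, 0, 0.29], 0], [0, [0, 0, 0.29], 0], [0, [0, 0, 0], 0], [1, [0, 0, 0], 0], [1, [0, 0, 0], 0], [1, [0, 0, 0], 0], [1, [0, 0, 0], 0]]'

```text
time: 4.35
ee_pos: [474.4, -257.1, 36.8]
orientation: [-3.141, 0.001, -2.829]
ft_force: [-0.9, 2.3, 6.9]
width: 23.3
gripper_force: 24.9
```

Run:
```python
from h import *
go(474,-257.2,240)
```

```text
at [ 474.4 -257.1   36.8] yaw -162.1 rp [-3.141e+00  1.000e-03] local/100 [ 0.004  0.    -2.032] turn None t 4.35 w 23.254107024350045 F [-0.9  2.3  6.9] [ 0.59  0.32 -0.01] g 24.92974591674283
```

move_arm --moves '[[1, [0, 0, -0.2], 0], [1, [0, 0, -0.45], 0], [1, [0, 0, -0.45], 0], [1, [0, 0, -0.45], 0], [1, [0, 0, -0.48], 0], [1, [0, 0, 0], 0], [1, [0, 0, 0], 0]]'

```text
time: 5.22
ee_pos: [472.6, -256.3, 236.9]
orientation: [3.139, -0.002, -2.83]
ft_force: [0.2, 0.3, -3.9]
width: 23.3
gripper_force: 24.9
```

Run:
```python
from h import *
go(509,131.5,239,-133.8)
```

```text
at [ 472.6 -256.3  236.9] yaw -162.17 rp [ 3.139e+00 -2.000e-03] local/100 [-1.535  3.58  -0.021] turn -0.6303510963771879 t 5.225 w 23.324489068302306 F [ 0.2  0.3 -3.9] [0.04 0.03 0.06] g 24.934787526726723
```

move_arm --moves '[[1, [-0.17, 0.398, 0], 0], [1, [-0.17, 0.398, 0], 0], [1, [-0.17, 0.398, 0], 0], [1, [-0.17, 0.398, 0], 0], [1, [-0.17, 0.398, 0], 0], [1, [-0.17, 0.398, 0], 0], [1, [-0.17, 0.398, 0], 0], [1, [-0.17, 0.398, 0], 0], [1, [-0.175, 0.396, 0], 0], [1, [0, 0, 0], -0.21], [1, [0, 0, 0], -0.21], [1, [0, 0, 0], -0.21]]'

```text
time: 6.72
ee_pos: [508.6, 130.5, 235.7]
orientation: [3.139, -0.005, -2.329]
ft_force: [-0.1, -0.7, -3.5]
width: 23.5
gripper_force: 24.9
```

Run:
```python
from h import *
go(509,131.5,160,-133.8)
```

```text
at [508.6 130.5 235.7] yaw -133.47 rp [ 3.139 -0.005] local/100 [-0.01   0.004  0.757] turn 0.007397467866786168 t 6.725 w 23.467315634245715 F [-0.1 -0.7 -3.5] [ 0.03 -0.01 -0.03] g 24.938364308327436
```

move_arm --moves '[[1, [0, 0, 0.4], 0], [1, [0, 0, 0.4], 0], [1, [0, 0, 0.4], 0], [1, [0, 0, 0.02], 0], [1, [0, 0, 0], 0]]'

```text
time: 7.35
ee_pos: [510.4, 130.8, 116.7]
orientation: [-3.141, -0.0, -2.334]
ft_force: [0.6, 0.1, -2.5]
width: 23.4
gripper_force: 24.9
```

Run:
```python
from h import *
go(509,131.5,110,-133.8)
p=arm.capture("top"); q=arm.capture("scene")
a=cv2.resize(p["img"][160:235,200:300,::-1],(800,600),interpolation=3)
b=cv2.resize(q["img"][160:235,220:320,::-1],(800,600),interpolation=3)
cv2.imwrite("pics/nest1.png",np.vstack([cv2.resize(a,(400,300)),cv2.resize(b,(400,300))]))
for c in(p,q):
  for n,z in(("blank_foot",73),("nest",42),("fence",58),("wing",66)): 
    for r in arm.place_of(c,n)[:2]: print(n,np.round(r["pixel"],1),round(r["p"],2),onz(c,r["pixel"],z).round(1))
```

```text
at [510.4 130.8 116.7] yaw -133.75 rp [-3.141 -0.   ] local/100 [0.005 0.015 0.067] turn 0.001023354924226032 t 7.35 w 23.436311307019658 F [ 0.6  0.1 -2.5] [-0.02 -0.01 -0.02] g 24.936313913203776
blank_foot [382.3 205.3] 0.41 [ 488.2 -179.6   73. ]
blank_foot [427.7 205.7] 0.4 [ 484.6 -302.3   73. ]
nest [266.7 199.9] 0.59 [511.5 135.5  42. ]
fence [265.1 191.4] 0.88 [533.7 137.7  58. ]
wing [219.3 184.4] 0.53 [554.7 260.9  66. ]
blank_foot [413.  268.7] 0.7 [ 400.9 -329.7   73. ]
blank_foot [362.7 253.7] 0.51 [ 398.  -208.3   73. ]
nest [268.7 206.7] 0.73 [506.9 126.   42. ]
fence [272.9 199.2] 0.85 [527.2 122.9  58. ]
wing [242. 181.] 0.78 [564.  260.1  66. ]
```

View pics/nest1.png

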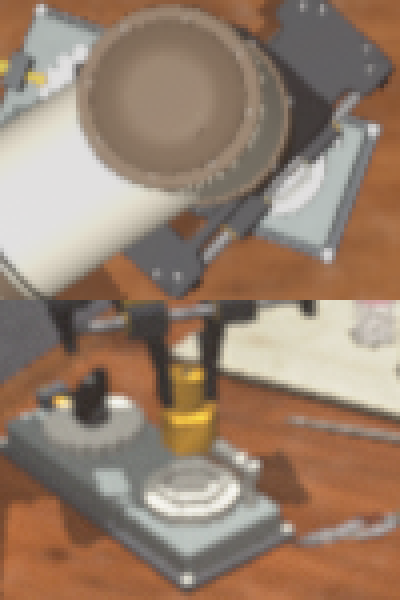

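```bash
cat > ov.py <<'E'
from h import *
from scipy.optimize import minimize
q=arm.capture("scene"); p=arm.capture("top"); o=arm.get_obs(); e=o["ee_pos"]; z0=e[2]-36.8
B=(252,174,30,42)
s=q["img"][B[1]:B[1]+B[3],B[0]:B[0]+B[2]].astype(np.float32); h=cv2.cvtColor(s/255,cv2.COLOR_RGB2HSV)
M=((h[...,0]>27)&(h[...,0]<60)&(h[...,1]>.55)).astype(float)
hx=e[0];hy=e[1]
for yaw in(-21.2,):
    w=np.ones(M.shape); 
    r=minimize(lambda v:((sil(q,v[0],v[1],yaw,z0,B)-M)**2).sum(),[hx,hy],method="Nelder-Mead",options=dict(xatol=.1,fatol=.01,initial_simplex=[[hx,hy],[hx+5,hy],[hx,hy+5]]))
    print("blank by scene",r.x.round(1),r.fun,M.sum(),"tcp",e.round(1),"z0",z0)
def draw(c,img,x,y,yaw,S,B):
    K,R,t=cam(c); rv=np.array(c["rvec"],float)
    d=cv2.resize(img[B[1]:B[1]+B[3],B[0]:B[0]+B[2]],None,fx=S,fy=S,interpolation=3)
    cs,sn=np.cos(np.deg2rad(yaw)),np.sin(np.deg2rad(yaw))
    def pl(L,z,col):
        L=np.array(L,float); P=np.c_[x+L[:,0]*cs-L[:,1]*sn,y+L[:,0]*sn+L[:,1]*cs,np.full(len(L),float(z))]
        u=cv2.projectPoints(P,rv,t,np.array(K,float),None)[0][:,0]; cv2.polylines(d,[((u-B[:2]+.5)*S).astype(np.int32)],0,col,1)
    a=np.deg2rad(30+60*np.arange(7)); rr=19/np.cos(np.pi/6)
    pl(np.c_[rr*np.cos(a),rr*np.sin(a)],47,(0,0,255))
    pl([(24,-41),(34,-41),(34,41),(24,41),(24,-41)],68,(255,0,0))
    b=np.linspace(0,6.3,60); pl(np.c_[41*np.cos(b),130+41*np.sin(b)],42,(0,200,0))
    return d
if __name__=="__main__":
    T=cv2.imread("pics/top.png"); Q=cv2.imread("pics/scene.png")
    import sys
    x,y,yaw=map(float,sys.argv[1:4])
    cv2.imwrite("pics/"+sys.argv[4],np.vstack([draw(p,T,x,y,yaw,6,(195,160,105,50)),draw(q,Q,x,y,yaw,6,(210,170,105,50))]))
E
python3 ov.py 510.5 132 -21.2 ov1.png
```

```text
blank by scene [511.2 131.8] 34.226989619377164 218.0 tcp [510.  130.8 116.7] z0 79.87595491646934
```

View pics/ov1.png

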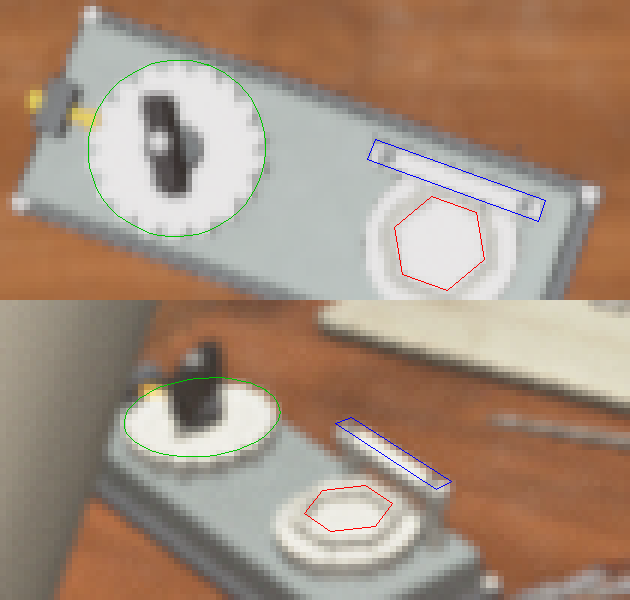

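The overlay of my fixture model fits the first top picture well, with hex at about (268,200) and fence at about (271,190). In the scene picture it sits about 0.8 px too high. I'll lower the blank to just above the lips and compare the two directly in one picture.

move_arm --moves '[[1, [0.009, 0.012, 0.1], 0], [1, [0, 0, 0.1], 0], [1, [0, 0, 0.03], 0], [1, [0, 0, 0], 0], [1, [0, 0, 0], 0]]'

```text
time: 8.57
ee_pos: [508.8, 131.1, 93.7]
orientation: [-3.141, 0.0, -2.335]
ft_force: [0.7, 0.1, -3.3]
width: 23.4
gripper_force: 24.9
```

```bash
cat > fit2.py <<'E'
from h import *
go(508.5,131,92)
q=arm.capture("scene"); e=arm.get_obs()["ee_pos"]
B=(245,180,50,40); S=14
d=cv2.resize(q["img"][B[1]:B[1]+B[3],B[0]:B[0]+B[2],::-1],None,fx=S,fy=S,interpolation=3)
d2=d.copy(); K,R,t=cam(q); rv=np.array(q["rvec"],float)
a=np.deg2rad(-21.2+30+60*np.arange(7))
for z,col in((e[2]-36.8,(255,0,0)),(e[2]-6.8,(255,0,0))):
    P=np.c_[e[0]+20.785*np.cos(a),e[1]+20.785*np.sin(a),np.full(7,z)]
    u=cv2.projectPoints(P,rv,t,np.array(K,float),None)[0][:,0]; cv2.polylines(d2,[((u-B[:2]+.5)*S).astype(np.int32)],0,col,1)
P=np.c_[508.5+28.3*np.cos(a),131+28.3*np.sin(a),np.full(7,51.)]
u=cv2.projectPoints(P,rv,t,np.array(K,float),None)[0][:,0]; cv2.polylines(d2,[((u-B[:2]+.5)*S).astype(np.int32)],0,(0,0,255),1)
import sys; cv2.imwrite("pics/"+sys.argv[1],d2)
E
python3 fit2.py near.png
```

```text
at [508.8 131.1  93.7] yaw -133.78 rp [-3.141  0.   ] local/100 [0.002 0.002 0.017] turn None t 8.575 w 23.417931019767575 F [ 0.7  0.1 -3.3] [-0.01  0.05 -0.08] g 24.93667526403442
```

View pics/near.png

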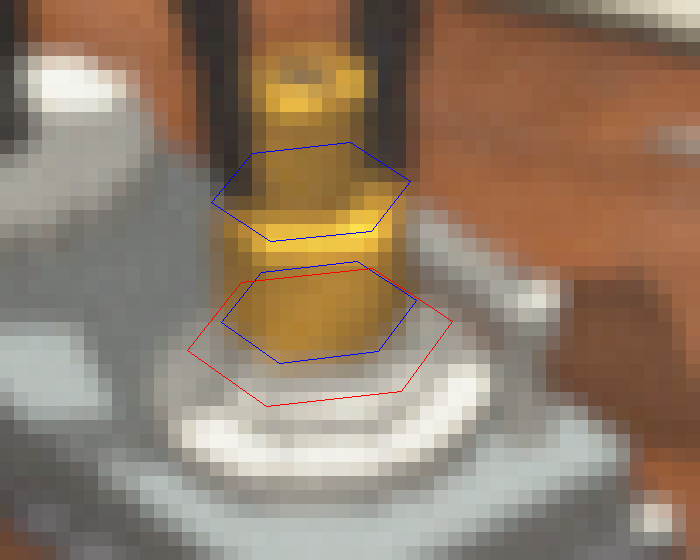

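In the enlarged view the blank's foot at about (266,206) lies over the middle of the hex pocket within about 1 mm, and its yaw matches the lip. Descending.

move_arm --moves '[[1, [0.001, -0.008, 0.03], 0], [1, [0, 0, 0.03], 0], [1, [0, 0, 0.03], 0], [1, [0, 0, 0], 0]]'

```text
time: 9.12
ee_pos: [508.8, 130.2, 84.2]
orientation: [3.141, -0.001, -2.335]
ft_force: [0.7, 0.1, -3.4]
width: 23.1
gripper_force: 24.9
```

Run:
```python
from h import *
go(509.3,130.5,78.8)
```

```text
at [508.8 130.2  84.2] yaw -133.79 rp [ 3.141e+00 -1.000e-03] local/100 [-0.006 -0.002  0.054] turn None t 9.125 w 23.067720748382747 F [ 0.7  0.1 -3.4] [0.01 0.08 0.02] g 24.936620292719454
```

move_arm --moves '[[1, [0, 0, 0.02], 0], [1, [0, 0, 0.02], 0], [1, [0, 0, 0], 0]]'

```text
time: 9.5
ee_pos: [510.2, 131.3, 82.7]
orientation: [-3.14, 0.003, -2.334]
ft_force: [-3.1, 2.8, 8.2]
width: 23.3
gripper_force: 25.0
```

Run:
```python
from h import *
go(509.3,130.5,78.8)
```

```text
at [510.2 131.3  82.7] yaw -133.72 rp [-3.14e+00  3.00e-03] local/100 [0.012 0.001 0.039] turn None t 9.5 w 23.292881411029814 F [-3.1  2.8  8.2] [ 0.43  1.06 -0.04] g 24.968338168691844
```

move_arm --moves '[[1, [0.002, 0.015, 0], 0], [1, [0, 0, 0], 0], [1, [0, 0, 0], 0]]'

```text
time: 9.88
ee_pos: [509.7, 131.6, 82.7]
orientation: [-3.139, 0.003, -2.333]
ft_force: [-0.1, -1.8, 5.7]
width: 23.2
gripper_force: 25.0
```

Run:
```python
from h import *
go(509.3,130.5,78.8)
```

```text
at [509.7 131.6  82.7] yaw -133.69 rp [-3.139e+00  3.000e-03] local/100 [ 0.011 -0.004  0.039] turn None t 9.875 w 23.239442656139573 F [-0.1 -1.8  5.7] [-0.56  0.02  0.07] g 24.950904767028987
```

move_arm --moves '[[1, [0, -0.006, 0.01], 0], [1, [0, 0, 0], 0.08], [1, [0, 0, 0], 0], [1, [0, 0, 0], 0]]'

```text
time: 10.38
ee_pos: [510.3, 131.9, 82.0]
orientation: [-3.139, 0.005, -2.396]
ft_force: [-0.7, 1.2, 6.7]
width: 23.2
gripper_force: 25.0
```

Run:
```python
from h import *
go(509.3,130.5,78.8)
```

```text
at [510.3 131.9  82. ] yaw -137.28 rp [-3.139  0.005] local/100 [ 0.017 -0.003  0.032] turn None t 10.375 w 23.19574444474285 F [-0.7  1.2  6.7] [0.29 0.48 0.09] g 25.015408513136208
```

move_arm --moves '[[1, [0, 0, 0], -0.08], [1, [0, 0, 0], -0.08], [1, [0, 0, 0], 0], [1, [0, 0, 0], 0]]'

```text
time: 10.88
ee_pos: [510.2, 132.3, 82.0]
orientation: [-3.139, 0.005, -2.271]
ft_force: [-0.4, 2.4, 7.6]
width: 23.6
gripper_force: 25.0
```

Run:
```python
from h import *
go(509.3,130.5,78.8)
```

```text
at [510.2 132.3  82. ] yaw -130.13 rp [-3.139  0.005] local/100 [ 0.02  -0.005  0.032] turn None t 10.875 w 23.56027219991672 F [-0.4  2.4  7.6] [ 0.8   0.84 -0.13] g 25.027735914336517
```

move_arm --moves '[[1, [0, 0, 0], 0.08], [1, [0, 0, 0.01], 0], [1, [0, 0, 0.01], 0], [1, [0, 0, 0], 0], [1, [0, 0, 0], 0]]'

```text
time: 11.5
ee_pos: [509.7, 131.7, 78.6]
orientation: [-3.14, 0.004, -2.334]
ft_force: [0.3, 2.6, 5.4]
width: 23.5
gripper_force: 25.0
```

```bash
python3 fit2.py near2.png
```

```text
at [509.7 131.7  78.6] yaw -133.73 rp [-3.14   0.004] local/100 [ 0.013  0.004 -0.134] turn None t 11.5 w 23.499075891357815 F [0.3 2.6 5.4] [ 0.93 -0.38  0.01] g 24.956943362485617
```

View pics/near2.png

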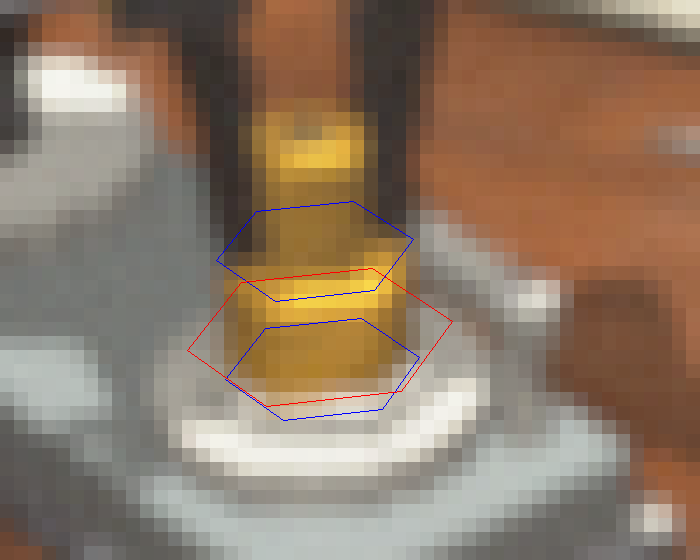

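The blank dropped the last 3.4 mm into the pocket (TCP 78.6), and the picture shows its foot hidden behind the lip. Releasing.

move_arm --moves '[[0, [0, 0, 0], 0], [0, [0, 0, 0], 0], [0, [0, 0, 0], 0], [0, [0, 0, 0], 0], [0, [0, 0, -0.3], 0], [0, [0, 0, -0.4], 0], [0, [0, 0, -0.4], 0], [0, [0, 0, 0], 0]]'

```text
time: 12.55
ee_pos: [510.0, 131.6, 191.0]
orientation: [-3.139, 0.007, -2.335]
ft_force: [0.1, -0.0, -0.7]
width: 43.3
gripper_force: 0.0
```

Run:
```python
from h import *
go(557,253,190,8.5)
# edge-fit the wing in first images: dark blob near expected, by projecting the wing box
from scipy.optimize import minimize
for nm in("top","scene"):
    c=arm.capture(nm); K,R,t=cam(c); rv=np.array(c["rvec"],float)
    I=cv2.imread("pics/%s.png"%nm).astype(float).max(2)
    x0,y0=556.7,252.9
    u0=cv2.projectPoints(np.array([[x0,y0,66.]]),rv,t,np.array(K,float),None)[0].ravel()
    B=(int(u0[0])-11,int(u0[1])-12,22,22)
    M=np.clip((130-I[B[1]:B[1]+22,B[0]:B[0]+22])/70,0,1)
    def ren(x,y,a,S=8):
        a=np.deg2rad(a); L=np.array([(sx*23,sy*6,z) for sx in(-1,1) for sy in(-1,1) for z in(52,80)],float)
        P=np.c_[x+L[:,0]*np.cos(a)-L[:,1]*np.sin(a),y+L[:,0]*np.sin(a)+L[:,1]*np.cos(a),L[:,2]]
        u=cv2.projectPoints(P,rv,t,np.array(K,float),None)[0][:,0]; m=np.zeros((22*S,22*S),np.uint8)
        cv2.fillConvexPoly(m,cv2.convexHull(((u-B[:2]+.5)*S).astype(np.float32)).round().astype(np.int32),255)
        return cv2.resize(m,(22,22),interpolation=cv2.INTER_AREA)/255.
    for a0 in(-10,9,25):
        r=minimize(lambda v:((ren(*v)-M)**2).sum(),[x0,y0,a0],method="Nelder-Mead",options=dict(initial_simplex=[[x0,y0,a0],[x0+5,y0,a0],[x0,y0+5,a0],[x0,y0,a0+8]]))
        print(nm,r.x.round(1),round(r.fun,2),M.sum().round(1))
W=cloud(arm.capture("scene")); 
p=arm.capture("scene"); W=cloud(p); m=(p["depth"]>0)&(np.hypot(W[...,0]-506,W[...,1]-130)<25)&(W[...,2]>60); print("blank z",np.percentile(W[m][:,2],[50,98]),W[m].mean(0).round(1))
save(p,"rel.png",(210,160,310,235),6)
```

```text
at [510.  131.6 191. ] yaw -133.76 rp [-3.139  0.007] local/100 [-1.202  0.5    0.01 ] turn -3.1613229275296666 t 12.55 w 43.29065540827232 F [ 0.1 -0.  -0.7] [0.04 0.03 0.02] g 0.0
top [550.3 251.3   7. ] 40.03 49.7
top [550.6 251.2  15.4] 40.16 49.7
top [551.  252.2  12.2] 41.38 49.7
scene [546.6 245.9  23.3] 23.25 91.4
scene [552.2 250.1  21.2] 23.2 91.4
scene [552.  249.9  22.7] 23.22 91.4
blank z [293.86595485 552.8981139 ] [498.8 125.  259.7]
```

View pics/rel.png

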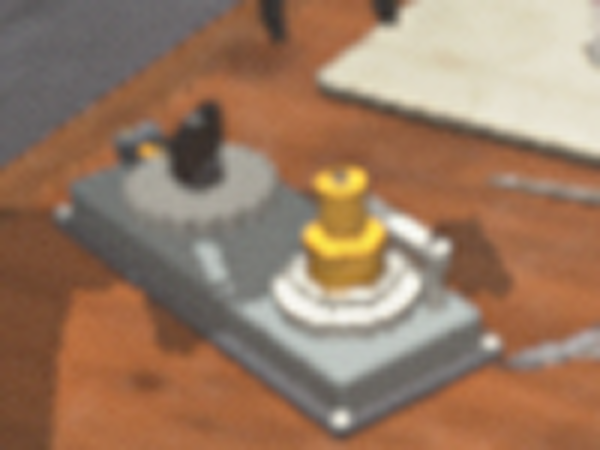

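The blank stands seated and upright, let go, at about (267,200). The wing is at about (243,184). Moving to the knob.

move_arm --moves '[[0, [-0.3, 0.125, 0], 0], [0, [-0.3, 0.126, 0], 0], [0, [-0.3, 0.126, 0], 0], [0, [-0.3, 0.125, 0], 0], [0, [0, 0, 0], -0.22], [0, [0, 0, 0], -0.22], [0, [0, 0, 0], -0.22], [0, [0, 0, 0], -0.22], [0, [0, 0, 0], -0.22], [0, [0, 0, 0], -0.22], [0, [0, 0, 0], -0.22], [0, [0, 0, 0], -0.22]]'

```text
time: 14.25
ee_pos: [554.4, 251.7, 185.6]
orientation: [3.138, -0.0, -0.947]
ft_force: [0.1, -0.5, -0.5]
width: 43.7
gripper_force: 0.0
```

move_arm --moves '[[0, [0, 0, 0], -0.22], [0, [0, 0, 0], -0.22], [0, [0, 0, 0], -0.22], [0, [0, 0, 0], -0.22], [0, [0, 0, 0], -0.22], [0, [0, 0, 0], -0.22], [0, [0, 0, 0], -0.08], [0, [0, 0, 0], 0], [0, [0, 0, 0], 0]]' --grip_force 3

```text
time: 15.38
ee_pos: [554.7, 252.0, 186.6]
orientation: [3.141, 0.002, 0.146]
ft_force: [-0.3, -0.7, 0.2]
width: 43.7
gripper_force: 0.0
```

Run:
```python
from h import *
go(556.7,252.9,56,9)
```

```text
at [554.7 252.  186.6] yaw 8.36 rp [3.141e+00 2.000e-03] local/100 [ 0.021 -0.006  1.306] turn -0.014235904218208008 t 15.375 w 43.67305589433708 F [-0.3 -0.7  0.2] [-0.12  0.12  0.02] g 0.0
```

move_arm --moves '[[0, [0.021, -0.006, 0.3], -0.014], [0, [0, 0, 0.35], 0], [0, [0, 0, 0.35], 0], [0, [0, 0, 0.2], 0], [0, [0, 0, 0.1], 0], [0, [0, 0, 0], 0], [1, [0, 0, 0], 0], [1, [0, 0, 0], 0], [1, [0, 0, 0], 0], [1, [0, 0, 0], 0], [1, [0, 0, 0], 0]]'

```text
time: 16.75
ee_pos: [557.1, 253.2, 57.9]
orientation: [-3.141, -0.0, 0.158]
ft_force: [-0.4, 0.0, 1.2]
width: 12.1
gripper_force: 3.0
```

Run:
```python
from h import *
go(556.7,252.9,56,9)
```

```text
at [557.1 253.2  57.9] yaw 9.05 rp [-3.141 -0.   ] local/100 [-0.005  0.002  0.019] turn 0.0011129179328818164 t 16.75 w 12.143176716651283 F [-0.4  0.   1.2] [-0.05  0.21 -0.02] g 2.999931647173071
```

move_arm --moves '[[1, [0, 0, 0], 0], [1, [0, 0, 0], 0], [1, [0, 0, 0], 0]]' --grip_force 50

```text
time: 17.12
ee_pos: [557.1, 253.1, 57.9]
orientation: [-3.142, -0.0, 0.158]
ft_force: [-2.0, -0.6, 3.8]
width: 11.5
gripper_force: 50.0
```

Run:
```python
from h import *
go(556.7,252.9,56,-51)
```

```text
at [557.1 253.1  57.9] yaw 9.05 rp [-3.142 -0.   ] local/100 [-0.005  0.002  0.019] turn 1.3345068110682767 t 17.125 w 11.529857023585935 F [-2.  -0.6  3.8] [-0.14  0.38 -0.03] g 49.999796552583575
```

move_arm --moves '[[1, [0, 0, 0], 0.06], [1, [0, 0, 0], 0.1], [1, [0, 0, 0], 0.1], [1, [0, 0, 0], 0.1], [1, [0, 0, 0], 0.08], [1, [0, 0, 0], 0], [1, [0, 0, 0], 0]]'

```text
time: 18.0
ee_pos: [557.1, 252.6, 57.9]
orientation: [3.141, -0.0, -0.187]
ft_force: [-0.4, -3.1, 5.6]
width: 11.6
gripper_force: 50.0
```

Run:
```python
from h import *
go(556.7,252.9,58,-51)
```

```text
at [557.1 252.6  57.9] yaw -10.71 rp [ 3.141 -0.   ] local/100 [-0.004 -0.002 -0.001] turn 0.8953152865348193 t 18.0 w 11.60167585802587 F [-0.4 -3.1  5.6] [-0.91  0.28  0.01] g 50.00049442984164
```

move_arm --moves '[[1, [0, 0, 0], 0.08], [1, [0, 0, 0], 0.1], [1, [0, 0, 0], 0.1], [1, [0, 0, 0], 0.1], [1, [0, 0, 0], 0.06], [1, [0, 0, 0], 0], [1, [0, 0, 0], 0]]'

```text
time: 18.88
ee_pos: [556.9, 252.1, 57.9]
orientation: [3.14, -0.0, -0.533]
ft_force: [-1.0, -3.5, 5.4]
width: 11.6
gripper_force: 50.0
```

Run:
```python
from h import *
go(556.7,252.9,58,-51)
c=arm.capture("scene"); print(arm.get_obs()["ft_torque"],[arm.get_obs()["ft_torque"][2].round(3) for _ in range(3)])
```

```text
at [556.9 252.1  57.9] yaw -30.52 rp [ 3.14 -0.  ] local/100 [-0.006 -0.006 -0.001] turn 0.45518925193389365 t 18.875 w 11.553103542798635 F [-1.  -3.5  5.4] [-1.26  0.37  0.03] g 50.00381676480174
[-1.25358621  0.26845464 -0.01892724] [np.float64(-0.019), np.float64(-0.019), np.float64(-0.019)]
```

move_arm --moves '[[1, [0, 0, 0], 0.08], [1, [0, 0, 0], 0.1], [1, [0, 0, 0], 0.1], [1, [0, 0, 0], 0.1], [1, [0, 0, 0], 0.065], [1, [0, 0, 0], 0], [1, [0, 0, 0], 0], [1, [0, 0, 0], 0]]'

```text
time: 19.92
ee_pos: [556.5, 251.7, 57.8]
orientation: [3.139, -0.001, -0.882]
ft_force: [-2.0, -4.4, 6.4]
width: 11.7
gripper_force: 50.0
```

Run:
```python
from h import *
go(556.7,252.9,58,-51)
c=arm.capture("scene"); W=cloud(c)
save(c,"end.png",(210,160,310,235),8)
```

```text
at [556.5 251.7  57.8] yaw -50.55 rp [ 3.139e+00 -1.000e-03] local/100 [-0.008 -0.009 -0.002] turn 0.00998740160374991 t 19.925 w 11.725728347726994 F [-2.  -4.4  6.4] [-1.39  0.51 -0.01] g 50.0099855940789
```

View pics/end.png

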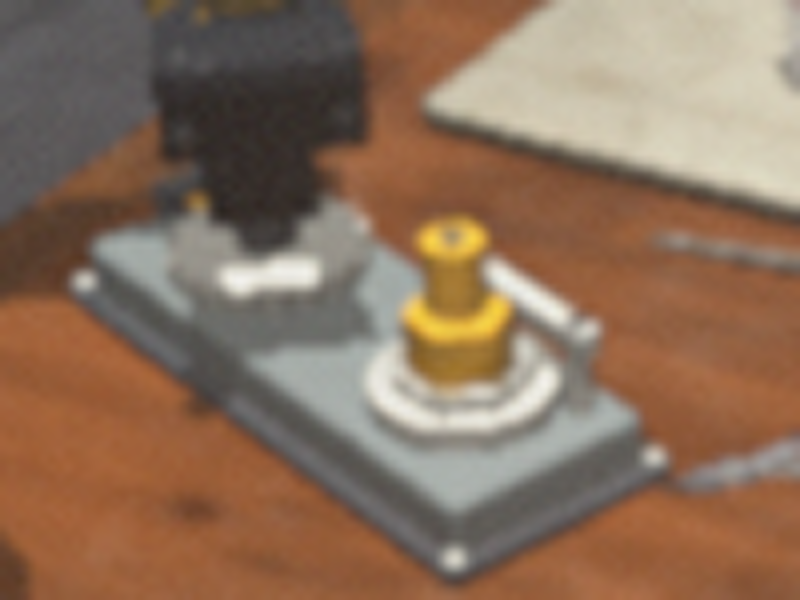

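The end picture shows the blank seated upright at about (267,198) and the fingers holding the wing at about (243,188). The tool has turned 59.6° clockwise since gripping, so the knob is at the third click. Handing in.

```bash
python3 -c "
from cell import arm
print(arm.job_done())"
```

```text
the job is handed in; nothing more can be done
None
```

I handed the job in with the blank seated upright in the nest and the wing knob gripped and held still 59.6° clockwise from where I gripped it, at the third click as measured by the tool's turn; the judge returned no verdict.

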